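# Sort the desk oddments into their wooden trays

## Robot

A 6-joint arm with a two-finger parallel gripper is mounted at the origin on a cart in front of the work surface, level with it; the furniture and walls round the work are solid. World frame = base frame: x ahead of the robot, y to its left, z up, the work surface at z = 0. Lengths are in m, angles in rad, forces in N, time in s.
With the tool pointing down it reaches from about 0.275 to 0.85 m from the base axis. Payload 19 kg.
Tool frame: the origin (TCP) lies between the finger pads; the fingertips stand r.finger_overhang ahead of it and the grasp point (between the pads) lies 3 mm ahead of it (r.finger_overhang is the distance from the TCP to the fingertips, in m); z points along the fingers, y is the line along which they close (so a half turn about z gives the same grasp; the last joint's range is limited). The gripper opens to 85 mm and grips with 20 to 120 N. Pads are 22 mm wide; open, the fingers measure 114 mm over their backs; the gripper's body (76 mm by 85 mm) begins 54 mm behind the grasp point. The pads swing forward as they close: fully open they stand 13 mm farther back than shut.
Start: joints at [-1.437, 0.15, 1.437, -0, 1.554, -0.134], TCP at [0.152, -0.554, 0.253] pointing down, gripper open.
Joint ranges: [-2.8, 2.8], [-0.68, 2.1], [0.12, 2.68], [-1.39, 4.53], [0.16, 2.79], [-2.81, 2.81]. Speed limits (rad/s): [1.89, 1.89, 2.22, 3.01, 3.01, 3.01].

## Interface

Orientations are given as a unit quaternion [x, y, z, w].
In Python, from bench import r, eyes, job gives the robot as it stands.
- The arm moves only by the shell command python3 -m handwheel FILE [OPENING], which reads ROWS from the file FILE. ROWS is a JSON list that holds a single list of rows (three levels of brackets), with 1 to 5 rows, each of 4 numbers: dx, dy, dz in m, then a turn about the tool's z in rad; each row shifts and turns the commanded pose from where the row before left it, along the tool's axes as they then stand; what a row does not reach is not made up. A row lasts 1/8 s, in which the tool goes at most 0.0625 m and 0.188 rad, less where a joint would pass 70% of its speed; a pose out of reach is approached as far as the arm can. OPENING is the finger opening in m, set as the command begins (- or left out keeps the last). The fingers move at their own pace and stop on an object; the grip force is fixed at half the most. Time passes only in rows, so rows that do not move let the fingers close. It prints the time, the measured TCP pose, the force, the opening and the grip force at its end. Input that does not fit is refused with a message, and nothing moves.
- r.get_state(): the state, without advancing time (a new reading comes with each control period).
- eyes.camera(name): name is "scene" or "top" or "wrist"; returns (picture, depth): 480x640x3 uint8, red, green, blue; 480x640 float32, m along the optical axis (not along the pixel's ray), 0 where there is no reading.
- eyes.get_calibration(name): a dict with "fovy" (degrees; the focal length in pixels is half the picture's height over the tangent of half this angle, whatever the lens; pixels are square), "cx", "cy" (the principal point, pixels), "pose" (4x4, takes a point from camera to world coordinates). Camera axes: x right, y up, looking along -z (the intrinsics and any distortion apply to the point x, -y, -z); pixel columns grow to the right and rows downward; lengths in m; the calibration is good to about 2 mm. A picture is of the moment at which its call begins: read the wrist's pose just before it. get_calibration takes no time and is no camera call; for the wrist camera it gives the pose at the moment of the call.
- job.sign_off(): hands the job in; it is judged then, once.
The state is a dict: "time_s": time; "joint_positions": joint angles; "qvel": joint speeds; "effort": joint torques, N m; "tool_pos": TCP position; "eef_rot": TCP orientation; "force": force on the tool from outside, world axes, zero at the start; "moment": the same for the moment, N m; "grip_width": finger opening in m; "finger_force": force on a finger pad.
Only numpy, scipy, OpenCV 4.12 (cv2) and the standard library are available. Lean on these libraries where they do the work, as an engineer would, in place of code of your own. Each camera call takes 0.05 s, during which the arm holds its last target. There are 200 camera calls.

## Task

Tidy the small things on the desk into the set of wooden trays: both binder clips go in the round dish, the eraser and the memory stick in the square tray, and the rubber stamp in the long narrow tray. Set each one down on the tray's floor, the same way up as it is now and not leaning on a wall or lying on another thing. Leave the glue stick and the block of sticky notes where they are.

Things in the scene. Friction and masses are not known exactly. Their poses are not given: they have to be found in the camera images.
- clip_a: black binder clip on its broad spine, two wire handles up in a V. Body 32 (x) x 18 (y) x 16 high, a wedge narrow at the top; handles spread along y to 38 and reach 36 high. Origin: centre of the underside, z up. Grip low, about 4 to 10 above the underside, across the 32 mm x length (the two ends). 14 g. The two clips are alike; both go in the dish
- clip_b: second binder clip, same as clip_a
- eraser: white eraser in a blue card sleeve, lying flat: 20 (x) x 42 (y) x 12 high. Origin: centre of the underside, z up. 18 g
- usb_stick: memory stick lying flat: black body 17 (x) x 38 (y) x 8 high with a steel plug 13 long at its -y end, 51 in all. Origin: on the underside at the middle of the whole length, z up; the body reaches from y = -12 to +26, so grip it across its 17 mm width at y = +6 (the middle of the body and its centre of mass). 12 g
- stamp: wooden rubber stamp standing on its oblong base: base 24 (x) x 50 (y) x 14 high, round knob handle above its middle, 24 across at its widest, top 60 above the desk. Origin: centre of the underside, z up. 45 g. Take it by the knob, about 46 above the underside
- round_dish: round shallow wooden dish with a grey liner: 138 across outside, 130 inside at the rim and 124 at the floor, rim 18 above the desk, inner floor 4 above the desk. Origin: centre of the underside. It stands fast. Takes both binder clips
- square_tray: square shallow wooden tray with a grey liner: 128 x 128 outside, 120 x 120 inside, walls 4 thick and 18 high above the desk, inner floor 4 above the desk. Origin: centre of the underside, x and y along its sides. It stands fast. Takes the eraser and the memory stick
- narrow_tray: long narrow shallow wooden tray with a grey liner: 140 (its x) x 60 (its y) outside, 132 x 52 inside, walls 4 thick and 18 high above the desk, inner floor 4 above the desk. Origin: centre of the underside. It stands fast. Takes the stamp, with the stamp's 50 mm length along the tray's length so that it fits
- glue_stick: glue stick standing upright, 24 across and 92 high, origin at the centre of its underside; stays where it is
- note_block: block of yellow sticky notes, 76 x 77 x 22 high, origin at the centre of its underside; stays where it is
Not all that is in view belongs to the job. Leave any green or red look-alike of the stamp alone.

How it is judged:
At the end, for the whole second after the job is handed in: Clips in the round dish, eraser and memory stick in the square tray, stamp in the narrow tray: each within the walls, underside within 4 mm of the tray floor, upright within 0.15 rad, released, at rest. Glue stick still upright; it and the note block within 30 mm of their start (z of clip_a in the frame of round_dish between 0.001 and 0.008 m and angle between each of clip_a, clip_b, eraser, usb_stick, stamp's own z axis and vertical below 0.15 rad and linear speed of each of clip_a, clip_b, eraser, usb_stick, stamp below 0.02 m/s and horizontal distance between each of clip_a, clip_b and round_dish below 0.056 m and z of clip_b in the frame of round_dish between 0.001 and 0.008 m and z of eraser in the frame of square_tray between 0.001 and 0.008 m and x of eraser in the frame of square_tray between -0.055 and 0.055 m and y of eraser in the frame of square_tray between -0.055 and 0.055 m and z of usb_stick in the frame of square_tray between 0.001 and 0.008 m and x of usb_stick in the frame of square_tray between -0.055 and 0.055 m and y of usb_stick in the frame of square_tray between -0.055 and 0.055 m and z of stamp in the frame of narrow_tray between 0.001 and 0.008 m and x of stamp in the frame of narrow_tray between -0.055 and 0.055 m and y of stamp in the frame of narrow_tray between -0.016 and 0.016 m and not (distance of glue_stick from where it was at the start of the episode above 0.03 m) and not (distance of note_block from where it was at the start of the episode above 0.03 m) and not (angle between glue_stick's own z axis and vertical above 0.4 rad)); the robot touches nothing.
It fails at once if the glue stick or the note block is pushed more than 30 mm away, or the glue stick is knocked over (distance of any of glue_stick, note_block from where it was at the start of the episode above 0.03 m or angle between glue_stick's own z axis and vertical above 0.4 rad).
It also fails if it takes over 106 s, if anything falls off the work surface, if the arm or the gripper's body presses on something with over 40 N, if the wrist force passes 120 N, or if a joint passes its speed limit or range.

## Working session

There is one attempt and no reset: what is moved stays moved. The work goes in short steps, Python scripts to look and compute and a shell command to move; the robot and the scene stay as the last step left them, time stands still between calls to the robot, and variables do not carry over. Pictures are saved under pics/ and viewed, at most 14 in all, crops included, and the job is handed in when it is done.

```bash
mkdir -p pics; ls
python3 - <<'E'
from bench import r, eyes, job
import cv2,numpy as np
s=r.get_state();print(s,r.finger_overhang)
for n in("top","scene"):
    p,d=eyes.camera(n);cv2.imwrite(f"pics/{n}0.png",p[:,:,::-1]);np.savez(f"{n}0.npz",p=p,d=d)
    c=eyes.get_calibration(n);print(n,c)
E
```

```text
pics
{'time_s': 0.0, 'joint_positions': array([-1.43702376e+00,  1.50980210e-01,  1.43802132e+00,  7.45105636e-06,
        1.55381175e+00, -1.33995602e-01]), 'qvel': array([ 0.00026764, -0.00075802,  0.00076865,  0.0006502 ,  0.0006887 ,
        0.00057525]), 'effort': array([-9.96459858e-04, -7.13061333e+01, -5.70868850e+01, -5.32635841e-05,
        9.04706132e-03, -7.10884160e-05]), 'tool_pos': array([ 0.15208912, -0.55429178,  0.25268358]), 'eef_rot': array([ 9.91050730e-01,  1.33484374e-01,  3.79301280e-06, -6.10311759e-04]), 'force': array([ 0.08369891,  0.19659963, -0.75948445]), 'moment': array([-0.01743031, -0.004487  , -0.04291802]), 'finger_force': 0.0, 'grip_width': 0.08560719909903731} 0.022
top {'fovy': 47.09355508133732, 'cx': 331.7578334824953, 'cy': 240.83219268906979, 'pose': array([[-0.09489805,  0.9747519 , -0.20212149,  0.23632787],
       [-0.99547378, -0.09187411,  0.02431237,  0.10821833],
       [ 0.0051288 ,  0.20351384,  0.97905864,  1.24420414],
       [ 0.        ,  0.        ,  0.        ,  1.        ]])}
scene {'fovy': 48.080287606138036, 'cx': 314.28350740209163, 'cy': 239.8404034751507, 'pose': array([[-0.56264037,  0.56857048, -0.60013617, -0.19200533],
       [-0.82653895, -0.40129101,  0.39471368,  0.54775755],
       [-0.01640671,  0.71811777,  0.69572817,  0.85358958],
       [ 0.        ,  0.        ,  0.        ,  1.        ]])}
```

View pics/top0.png

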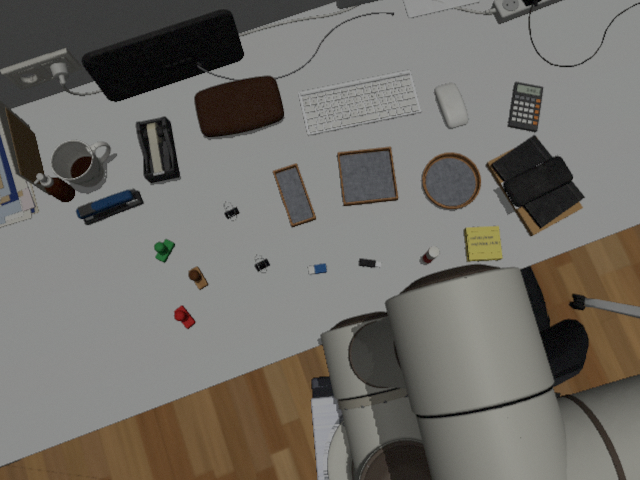

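View pics/scene0.png

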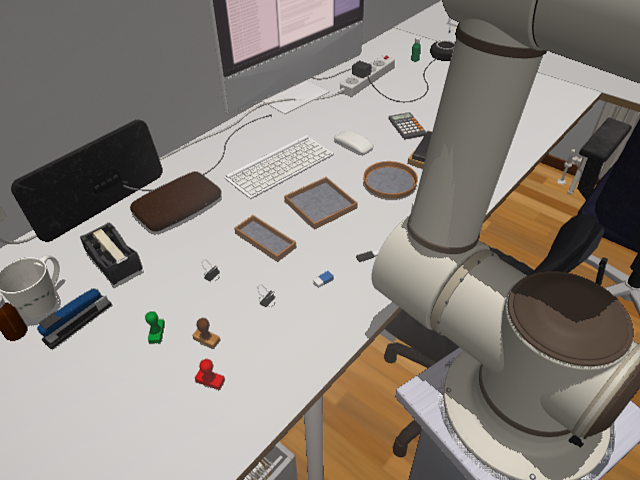

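The top view shows the stamp at about (197,277), clips at (231,212) and (262,265), the eraser at (317,269) and the USB stick at (370,263). It also shows the glue stick at (430,256), notes at (483,243), dish at (451,180), square tray at (367,176) and narrow tray at (294,195). The scene view agrees, with green and red decoys beside the wooden stamp.

```bash
cat > h.py <<'E'
import numpy as np,cv2
def ray(c,uv,z,h=480):
    f=h/2/np.tan(np.radians(c['fovy'])/2);uv=np.atleast_2d(uv).astype(float);P=c['pose']
    d=np.c_[(uv[:,0]-c['cx'])/f,-(uv[:,1]-c['cy'])/f,-np.ones(len(uv))]@P[:3,:3].T
    return P[:3,3]+d*((z-P[2,3])/d[:,2])[:,None]
def pts(c,d):
    f=d.shape[0]/2/np.tan(np.radians(c['fovy'])/2);v,u=np.indices(d.shape);P=c['pose']
    return np.stack([(u-c['cx'])/f*d,-(v-c['cy'])/f*d,-d],-1)@P[:3,:3].T+P[:3,3]
def tool(s,xyz,yaw=None):
    "offset to world xyz in tool axes"
    from scipy.spatial.transform import Rotation as R
    return R.from_quat(s['eef_rot']).inv().apply(np.array(xyz)-s['tool_pos'])
def tooly(s):
    from scipy.spatial.transform import Rotation as R
    y=R.from_quat(s['eef_rot']).as_matrix()[:,1];return np.arctan2(y[1],y[0])
def rect(c,cnt,z):
    "min-area rect of contour in world plane z: centre, (long,short) mm, angle of long side"
    w=ray(c,cnt.reshape(-1,2),z)[:,:2].astype(np.float32)*1000
    b=cv2.boxPoints(cv2.minAreaRect(w));e1=b[1]-b[0];e2=b[2]-b[1]
    e,o=(e1,e2) if np.hypot(*e1)>np.hypot(*e2) else (e2,e1)
    return b.mean(0).round(1),np.hypot(*e).round(1),np.hypot(*o).round(1),round(float(np.arctan2(e[1],e[0])%np.pi),3)
E
python3 - <<'E'
from bench import eyes
from h import *
c=eyes.get_calibration("top");q=np.load("top0.npz");p=q['p'];d=q['d'];X=pts(c,d)
print("desk z",np.median(X[225:235,330:400,2]),X[225:235,330:400,2].std())
hsv=cv2.cvtColor(p,cv2.COLOR_RGB2HSV)
m=((hsv[...,2]<120)|(hsv[...,1]>60)).astype(np.uint8)
for n,(u,v,z) in dict(stamp=(197,277,.0),clip1=(231,212,.01),clip2=(262,265,.01),eraser=(317,269,.012),usb=(370,263,.008),glue=(430,256,.09),note=(483,243,.022),dish=(451,180,.018),sq=(367,176,.018),nar=(294,195,.018)).items():
    R=38 if n in('dish','sq','nar') else 22 if n=='note' else 14
    w=np.zeros_like(m);w[v-R:v+R,u-R:u+R]=1
    cs=cv2.findContours(m*w,cv2.RETR_EXTERNAL,cv2.CHAIN_APPROX_NONE)[0]
    k=max(cs,key=cv2.contourArea);print(n,rect(c,k,z),"depth maxz",X[v-6:v+6,u-6:u+6,2].max().round(3))
E
```

```text
desk z -0.0004414211184035066 0.04707399598983828
stamp (array([436.4, 390. ], dtype=float32), np.float32(54.4), np.float32(30.9), 0.511) depth maxz 1.244
clip1 (array([577.7, 301.8], dtype=float32), np.float32(33.4), np.float32(25.0), 1.901) depth maxz 1.244
clip2 (array([449.7, 239.8], dtype=float32), np.float32(35.1), np.float32(31.0), 2.283) depth maxz 1.244
eraser (array([430.8, 111.2], dtype=float32), np.float32(29.4), np.float32(22.9), 1.483) depth maxz 0.017
usb (array([433.7,   2.3], dtype=float32), np.float32(41.9), np.float32(18.6), 1.351) depth maxz 1.244
glue (array([ 418.3, -116.6], dtype=float32), np.float32(33.5), np.float32(23.6), 2.188) depth maxz 0.098
note (array([ 450.6, -260.8], dtype=float32), np.float32(83.9), np.float32(79.6), 1.528) depth maxz 0.029
dish (array([ 605. , -211.2], dtype=float32), np.float32(139.5), np.float32(137.8), 3.014) depth maxz 0.011
sq (array([635.6, -18.1], dtype=float32), np.float32(132.3), np.float32(131.2), 0.019) depth maxz 0.011
nar (array([605.8, 154.9], dtype=float32), np.float32(143.8), np.float32(62.1), 0.242) depth maxz 0.01
```

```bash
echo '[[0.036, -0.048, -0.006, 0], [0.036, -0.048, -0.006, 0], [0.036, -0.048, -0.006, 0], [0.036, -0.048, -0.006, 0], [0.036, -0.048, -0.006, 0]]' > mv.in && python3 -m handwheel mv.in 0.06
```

```text
refused: ROWS must be a list holding one list of rows, three levels of brackets. Nothing was moved.
```

Refused on format, not on reach. It needs a list holding one list of rows, three levels of brackets.

```bash
echo '[[[0.036, -0.048, -0.006, 0], [0.036, -0.048, -0.006, 0], [0.036, -0.048, -0.006, 0], [0.036, -0.048, -0.006, 0], [0.036, -0.048, -0.006, 0]]]' > mv.in && python3 -m handwheel mv.in 0.06
echo '[[[0.036, -0.048, -0.006, 0], [0.036, -0.048, -0.006, 0], [0.036, -0.048, -0.006, 0], [0.036, -0.048, -0.006, 0], [0.036, -0.048, -0.006, 0]]]' > mv.in && python3 -m handwheel mv.in
echo '[[[0.036, -0.048, -0.006, 0], [0.036, -0.048, -0.006, 0], [0.036, -0.048, -0.006, 0], [0.036, -0.048, -0.006, 0], [0, 0, 0, 0]]]' > mv.in && python3 -m handwheel mv.in
echo '[[[0, 0, 0, 0]]]' > mv.in && python3 -m handwheel mv.in
python3 - <<'E'
from bench import r, eyes, job
from h import *
s=r.get_state();print(s['time_s'],s['tool_pos'],tooly(s),s['joint_positions'])
c=eyes.get_calibration("wrist");p,d=eyes.camera("wrist");cv2.imwrite("pics/w1.png",p[:,:,::-1]);np.savez("w1.npz",p=p,d=d,c=np.array(c,dtype=object),allow_pickle=True)
print(c)
E
```

```text
time_s: 0.72
tool_pos: [0.2624, -0.2735, 0.2833]
eef_rot: [0.991, 0.133, 0.0, -0.0]
force: [0.3, -0.8, 0.1]
grip_width: 0.0599
finger_force: 0.0
time_s: 1.35
tool_pos: [0.3703, -0.0014, 0.3129]
eef_rot: [0.991, 0.133, 0.0, 0.0]
force: [0.7, -0.8, -0.1]
grip_width: 0.0606
finger_force: 0.0
time_s: 1.98
tool_pos: [0.4587, 0.223, 0.3356]
eef_rot: [0.991, 0.135, -0.001, -0.0]
force: [-1.2, -0.8, -0.3]
grip_width: 0.0599
finger_force: 0.0
time_s: 2.1
tool_pos: [0.458, 0.2198, 0.3361]
eef_rot: [0.991, 0.134, -0.001, 0.0]
force: [-0.7, -0.8, -0.2]
grip_width: 0.0598
finger_force: 0.0
2.1 [0.45801452 0.21981721 0.33614518] -1.302347241732318 [ 2.95772187e-01 -4.14587272e-03  1.43780910e+00 -9.83069147e-05
  1.70900682e+00  1.59810601e+00]
{'fovy': 66.29627483481464, 'cx': 331.1105984011172, 'cy': 236.865575504926, 'pose': array([[ 2.65446320e-01,  9.25610140e-01,  2.69785323e-01,
         5.27111893e-01],
       [-9.64125595e-01,  2.54927962e-01,  7.39835829e-02,
         2.38499396e-01],
       [-2.95867965e-04, -2.79745605e-01,  9.60074116e-01,
         4.56481383e-01],
       [ 0.00000000e+00,  0.00000000e+00,  0.00000000e+00,
         1.00000000e+00]])}
```

View image.

View pics/w1.png

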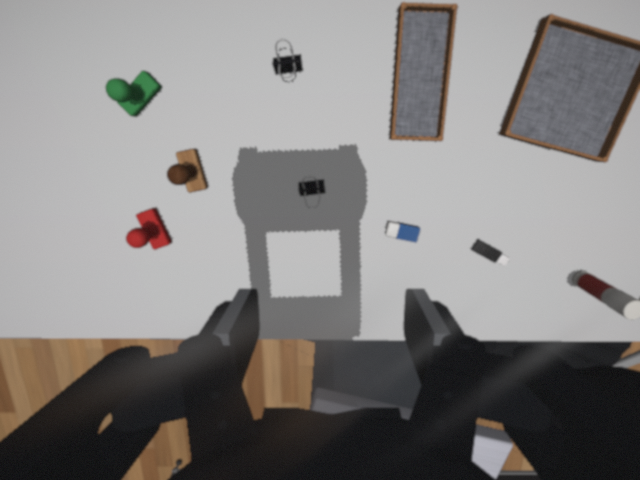

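The wrist view shows both clips at (288,65) and (312,188), the wooden stamp with its base near (192,170), the eraser at (403,232) and the USB stick at (490,251). The narrow tray is at (423,72) and part of the square tray is in frame. Next I measure them all from this picture.

```bash
cat > meas.py <<'E'
from h import *
q=np.load("w1.npz",allow_pickle=True);p=q['p'];c=q['c'].item();hsv=cv2.cvtColor(p,cv2.COLOR_RGB2HSV)
H,S,V=[hsv[...,i].astype(int) for i in range(3)]
def big(m,u,v,R,op=0):
    w=np.zeros(m.shape,np.uint8);w[max(v-R,0):v+R,u-R:u+R]=1;m=m.astype(np.uint8)*w
    if op:m=cv2.morphologyEx(m,cv2.MORPH_OPEN,np.ones((op,op),np.uint8))
    k=max(cv2.findContours(m,cv2.RETR_EXTERNAL,cv2.CHAIN_APPROX_NONE)[0],key=cv2.contourArea);return k
for n,u,v in(("clipA",288,65),("clipB",312,188)):
    k=big(V<70,u,v,25,7)
    for z in(0,.008,.016):print(n,z,*rect(c,k,z),cv2.boundingRect(k))
print("eraser",*rect(c,big((V>30)&((S>90)|(V>205)),403,232,24,3),.012), np.percentile(V[200:215,380:420],50),V[226:236,388:396].mean())
print("eraser blue",*rect(c,big(S>90,403,232,24,3),.012))
print("usb body",*rect(c,big(V<70,490,251,26,3),.008))
print("stampbase+knob",*rect(c,big((S>70)&(V>30),190,170,34,3),.014))
b=big((S>90)&(V>95),190,170,34,3);print("stamp light",*rect(c,b,.014),cv2.boundingRect(b))
b=big((S>60)&(V<95),180,174,18,3);print("knob",*rect(c,b,.048),cv2.boundingRect(b))
nar=big((S>70),423,72,80);print("narrow",*rect(c,nar,.018))
cv2.imwrite("pics/crop1.png",np.hstack([cv2.resize(p[y:y+60,x:x+60],(260,260),interpolation=0)[:,:,::-1] for x,y in((160,140),(375,205),(283,160))]))
E
python3 meas.py
```

```text
clipA 0 [582.7 307.2] 15.0 13.7 0.239 (280, 57, 13, 15)
clipA 0.008 [581.7 306. ] 14.7 13.5 0.239 (280, 57, 13, 15)
clipA 0.016 [580.7 304.8] 14.4 13.2 0.239 (280, 57, 13, 15)
clipB 0 [454.6 244.1] 31.3 17.5 1.84 (299, 180, 26, 15)
clipB 0.008 [455.9 244. ] 30.7 17.2 1.84 (299, 180, 26, 15)
clipB 0.016 [457.2 243.9] 30.2 16.8 1.84 (299, 180, 26, 15)
eraser [433.7 112.6] 24.0 18.4 1.652 192.0 206.2125
eraser blue [433.7 112.6] 24.0 18.4 1.652
usb body [436.2   7.1] 35.8 13.2 1.356
stampbase+knob [434.4 394.3] 47.4 41.4 0.467
stamp light [448.8 392.8] 22.4 22.2 2.014 (177, 150, 23, 19)
knob [439.7 384.3] 33.4 20.7 2.2 (168, 163, 30, 21)
narrow [609.8 158.1] 138.3 60.1 0.241
```

View pics/crop1.png

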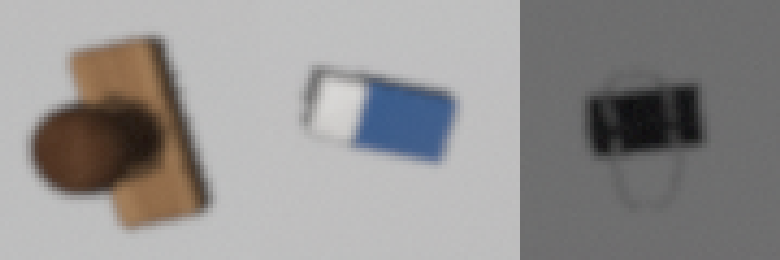

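The crop shows the stamp base's top-face corners at crop (73,55), (150,40), (205,205) and (125,225), with the knob centre at (72,147). The eraser's top face runs from x = 318 to 455, and clip B lies square with the gripper.

```bash
cat > m2.py <<'E'
from meas import *
print('----')
cor=np.array([[73,55],[150,40],[205,205],[125,225]])/4.333+[160,140]
print("stamp",*rect(c,cor,.014),"knob",ray(c,[160+72/4.333,140+147/4.333],.046)[0]*1000)
e=np.array([[320,68],[458,97],[440,160],[308,134]])/4.333-[60,0]+[375,205]
print("eraser",*rect(c,e,.012))
for t in(60,90,120):
  for z in (0,.008):print("clipA",t,*rect(c,big(V<t,288,65,20,5 if t>60 else 3),z))
k=big((S>60)|(V<80),568,88,95) if 0 else None
E
python3 m2.py|sed -n '/----/,$p'
```

```text
----
stamp [438.1 385.6] 47.3 23.5 0.462 knob [436.34969884 391.23175565  46.        ]
eraser [432.9 119.4] 41.1 19.8 1.634
clipA 60 [584.  302.7] 22.9 15.3 1.94
clipA 60 [583.  301.6] 22.5 15.0 1.94
clipA 90 [582.8 306.1] 31.8 16.0 1.904
clipA 90 [581.8 304.9] 31.3 15.7 1.904
clipA 120 [582.9 305.9] 32.5 17.9 1.931
clipA 120 [581.9 304.8] 31.9 17.6 1.931
```

```bash
echo '[[[0.002, -0.012, 0.055, 0], [0.002, -0.012, 0.055, 0], [0, 0, 0.055, 0], [0, 0, 0.05, 0], [0, 0, 0, 0]]]' > mv.in && python3 -m handwheel mv.in 0.056
cat > look.py <<'E'
from bench import r, eyes, job
from h import *
import sys
def shot(name):
    s=r.get_state();c=eyes.get_calibration("wrist");p,d=eyes.camera("wrist");cv2.imwrite(f"pics/{name}.png",p[:,:,::-1])
    np.savez(name+".npz",p=p,d=d,c=np.array(c,dtype=object));print(s['time_s'],s['tool_pos'].round(4),tooly(s)%np.pi,s['grip_width'],s['joint_positions'].round(2));return s,c,p,d
if __name__=="__main__":shot(sys.argv[1])
E
python3 look.py w2
```

```text
time_s: 2.78
tool_pos: [0.4542, 0.2425, 0.1194]
eef_rot: [0.991, 0.133, -0.003, 0.001]
force: [0.2, -0.2, -0.3]
grip_width: 0.0563
finger_force: 0.0
2.775 [0.4542 0.2425 0.1194] 1.8370183480050013 0.05630473527291998 [ 0.34  0.11  1.76 -0.    1.28  1.65]
```

View pics/w2.png

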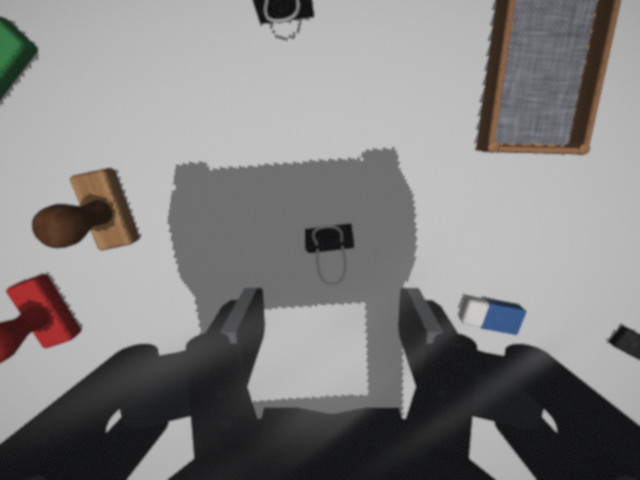

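The clip B body is at (329,238), midway between the finger pads (about 248 and 415). I re-measure it from this closer view.

Run:
```python
from h import *
from bench import r
q=np.load("w2.npz",allow_pickle=True);p=q['p'];c=q['c'].item();V=p.max(2)
w=np.zeros(V.shape,np.uint8);w[205:275,295:365]=1
m=cv2.morphologyEx((V<60).astype(np.uint8)*w,cv2.MORPH_OPEN,np.ones((7,7)))
k=max(cv2.findContours(m,0,1)[0],key=cv2.contourArea)
for z in(0,.008):x=rect(c,k,z);print(*x,tool(r.get_state(),[*(x[0]/1000),.026]))
```

```text
[453.3 244.5] 17.0 15.7 1.844 [-0.00170809 -0.00189402  0.09611513]
[455.6 245.1] 16.4 15.1 1.844 [ 0.00066873 -0.00186716  0.09611222]
```

```bash
echo '[[[0, -0.002, 0.04, 0], [0, 0, 0.035, 0], [0, 0, 0.019, 0], [0, 0, 0, 0]]]' > mv.in && python3 -m handwheel mv.in
echo '[[[0, 0, 0, 0], [0, 0, 0, 0], [0, 0, 0, 0]]]' > mv.in && python3 -m handwheel mv.in 0.02
```

```text
time_s: 3.32
tool_pos: [0.4561, 0.246, 0.0292]
eef_rot: [0.991, 0.133, 0.001, -0.0]
force: [0.3, -1.1, -0.2]
grip_width: 0.0564
finger_force: 0.0
time_s: 3.7
tool_pos: [0.4565, 0.2464, 0.0301]
eef_rot: [0.991, 0.133, 0.002, -0.0]
force: [-2.2, -1.9, 15.8]
grip_width: 0.0287
finger_force: 58.3
```

```bash
echo '[[[0, 0, -0.01, 0], [0, 0, -0.05, 0], [0, 0, -0.05, 0], [0, 0, 0, 0]]]' > mv.in && python3 -m handwheel mv.in
python3 look.py w3
```

```text
time_s: 4.2
tool_pos: [0.4569, 0.2467, 0.1427]
eef_rot: [0.991, 0.134, 0.004, -0.001]
force: [0.2, 0.5, -1.0]
grip_width: 0.0284
finger_force: 59.2
4.2 [0.4569 0.2467 0.1427] 1.8386498734259897 0.02844538045556377 [0.35 0.09 1.73 0.   1.31 1.65]
```

View pics/w3.png

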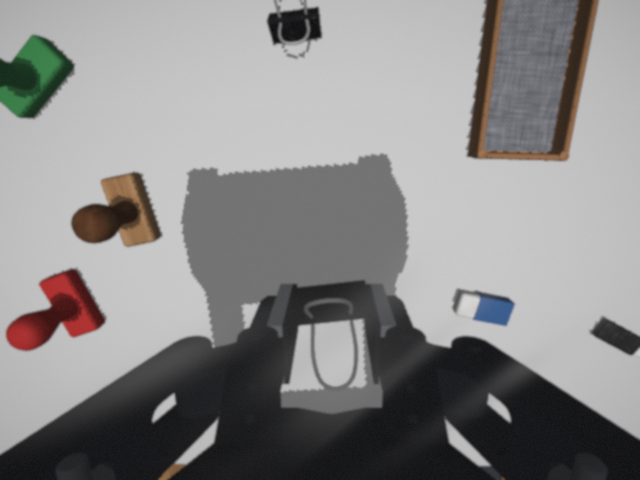

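The clip is held level at the fingertips by its two ends, with its handles free and upright. I take it to the dish.

```bash
echo '[[[0.006, 0.058, 0, 0], [0.006, 0.06, 0, 0], [0.006, 0.06, 0, 0], [0.006, 0.06, 0, 0], [0.006, 0.06, 0, 0]]]' > mv.in && python3 -m handwheel mv.in
echo '[[[0.006, 0.06, 0, 0], [0.006, 0.06, 0, 0], [0.006, 0.06, 0, 0], [0, 0, 0, 0], [0, 0, 0, 0]]]' > mv.in && python3 -m handwheel mv.in
python3 look.py w4
```

```text
time_s: 4.88
tool_pos: [0.5631, -0.0353, 0.1372]
eef_rot: [0.991, 0.133, -0.0, -0.0]
force: [0.9, -0.1, -0.2]
grip_width: 0.0282
finger_force: 59.2
time_s: 5.5
tool_pos: [0.6275, -0.202, 0.1367]
eef_rot: [0.991, 0.133, -0.001, -0.001]
force: [-0.5, -0.3, -1.0]
grip_width: 0.0283
finger_force: 59.2
5.5 [ 0.6275 -0.202   0.1367] 1.8380945869039702 0.028317526491720854 [-0.43  0.38  1.38  0.    1.38  0.88]
```

View pics/w4.png

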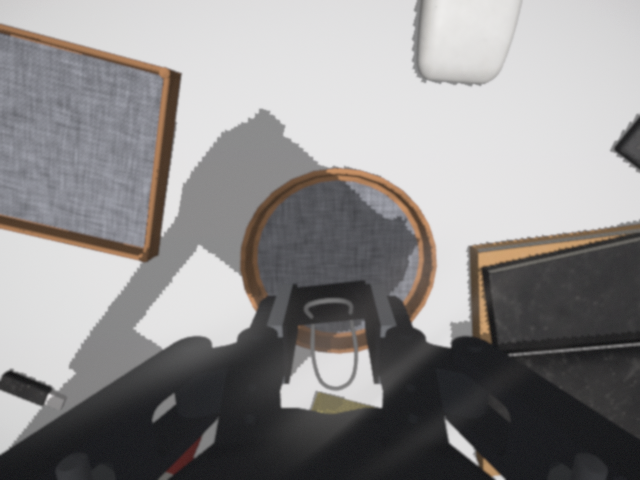

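The dish rim spans columns 241 to 437 and rows 168 to 353, with the clip hanging over its near half.

Run:
```python
from h import *
from bench import r
c=np.load("w4.npz",allow_pickle=True)['c'].item();s=r.get_state()
a=ray(c,[[241,255],[437,255],[339,168],[339,353]],.018)[:,:2]*1000;print(a.round(1))
m=np.array([(a[0]+a[1])/2,(a[2]+a[3])/2]);print(m,np.hypot(*(a[0]-a[1])),np.hypot(*(a[2]-a[3])),[tool(s,[*(x/1000),.035]) for x in m],s['tool_pos'])
```

```text
[[ 600.5 -145.2]
 [ 636.1 -275.1]
 [ 675.2 -194.2]
 [ 543.9 -231.1]]
[[ 618.29712051 -210.17072448]
 [ 609.53477972 -212.66387554]] 134.72164193041633 136.35055161337 [array([-0.01120521,  0.00612102,  0.10207578]), array([-0.02031497,  0.00620326,  0.10208258])] [ 0.62758175 -0.20137889  0.13707344]
```

```bash
echo '[[[0.006, 0.006, 0.05, 0], [0, 0, 0.035, 0], [0, 0, 0.015, 0], [0, 0, 0, 0], [0, 0, 0, 0]]]' > mv.in && python3 -m handwheel mv.in
```

```text
time_s: 6.18
tool_pos: [0.6361, -0.2064, 0.0394]
eef_rot: [0.991, 0.134, 0.001, 0.001]
force: [-0.4, 0.0, 0.7]
grip_width: 0.0287
finger_force: 59.2
```

```bash
echo '[[[0, 0, 0.003, 0], [0, 0, 0, 0], [0, 0, 0, 0]]]' > mv.in && python3 -m handwheel mv.in
```

```text
time_s: 6.55
tool_pos: [0.6354, -0.2064, 0.0349]
eef_rot: [0.991, 0.133, 0.0, 0.0]
force: [-0.3, 0.3, 0.5]
grip_width: 0.0286
finger_force: 59.2
```

```bash
echo '[[[0, 0, 0.001, 0], [0, 0, 0, 0]]]' > mv.in && python3 -m handwheel mv.in
echo '[[[0, 0, 0, 0], [0, 0, 0, 0]]]' > mv.in && python3 -m handwheel mv.in 0.046
echo '[[[0, 0, -0.03, 0], [0, 0, -0.05, 0], [0, 0, -0.05, 0], [0, 0, 0, 0]]]' > mv.in && python3 -m handwheel mv.in
python3 look.py w5
```

```text
time_s: 6.8
tool_pos: [0.6355, -0.2065, 0.0343]
eef_rot: [0.991, 0.133, 0.0, 0.0]
force: [-2.9, 1.2, 8.6]
grip_width: 0.0285
finger_force: 60.4
time_s: 7.05
tool_pos: [0.6353, -0.2063, 0.0335]
eef_rot: [0.991, 0.134, -0.0, -0.0]
force: [-0.9, 0.4, -0.5]
grip_width: 0.0459
finger_force: 0.0
time_s: 7.55
tool_pos: [0.6367, -0.207, 0.1681]
eef_rot: [0.991, 0.134, 0.003, 0.002]
force: [0.0, -0.2, -0.6]
grip_width: 0.0462
finger_force: 0.0
7.55 [ 0.6367 -0.207   0.1681] 1.838631136806962 0.046183965085028346 [-0.43  0.38  1.32  0.    1.43  0.87]
```

View pics/w5.png

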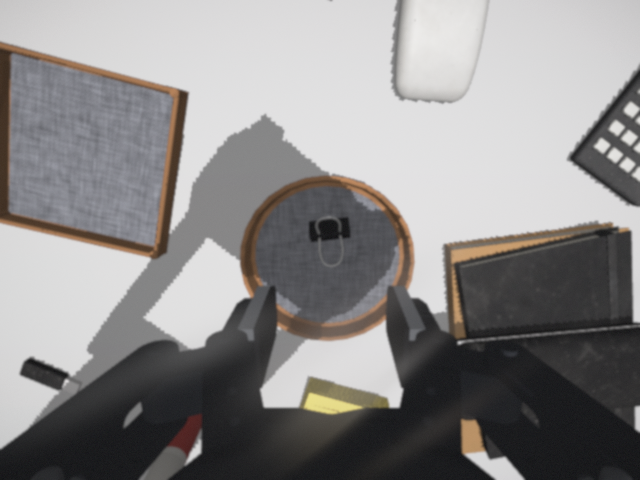

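Clip B stands upright in the far half of the dish at (329,230). Next is clip A.

```bash
echo '[[[0.0095, -0.057, 0, 0], [0.0095, -0.057, 0, 0], [0.0095, -0.057, 0, 0], [0.0095, -0.057, 0, 0], [0.0095, -0.057, 0, 0]]]' > mv.in && python3 -m handwheel mv.in 0.056
echo '[[[0.0095, -0.057, 0, 0], [0.0095, -0.057, 0.01, 0], [0.0095, -0.057, 0.02, 0], [0.0095, -0.057, 0.02, -0.075], [0, 0, 0, 0]]]' > mv.in && python3 -m handwheel mv.in
echo '[[[0, 0, 0, 0]]]' > mv.in && python3 -m handwheel mv.in
python3 look.py w6
cat > clip.py <<'E'
from h import *
from bench import r
import sys
q=np.load(sys.argv[1]+".npz",allow_pickle=True);p=q['p'];c=q['c'].item();V=p.max(2)
w=np.zeros(V.shape,np.uint8);w[120:275,240:420]=1
m=cv2.morphologyEx((V<60).astype(np.uint8)*w,cv2.MORPH_OPEN,np.ones((5,5)));m=cv2.morphologyEx(m,cv2.MORPH_CLOSE,np.ones((9,9)))
k=max(cv2.findContours(m,0,1)[0],key=cv2.contourArea);print(cv2.boundingRect(k))
for z in(0,.008):x=rect(c,k,z);print(*x,tool(r.get_state(),[*(x[0]/1000),.030]))
E
python3 clip.py w6
```

```text
time_s: 8.22
tool_pos: [0.6048, 0.0828, 0.1621]
eef_rot: [0.991, 0.133, -0.001, -0.0]
force: [0.5, 0.2, 0.4]
grip_width: 0.0559
finger_force: 0.0
time_s: 8.85
tool_pos: [0.5797, 0.3141, 0.1099]
eef_rot: [0.985, 0.173, -0.002, 0.0]
force: [0.3, -0.5, -0.6]
grip_width: 0.0565
finger_force: 0.0
time_s: 8.98
tool_pos: [0.5817, 0.3107, 0.1125]
eef_rot: [0.985, 0.171, -0.001, 0.0]
force: [0.8, 0.1, -0.1]
grip_width: 0.0559
finger_force: 0.0
8.975 [0.5817 0.3107 0.1125] 1.9136772721346615 0.05587582430752088 [ 0.37  0.4   1.41 -0.    1.33  1.6 ]
(315, 230, 50, 26)
[583.2 305.1] 32.7 17.0 1.943 [-0.00059638  0.00512347  0.08316814]
[585.5 306.1] 31.6 16.4 1.943 [0.00190575 0.00495258 0.08316626]
```

```bash
echo '[[[0, 0.005, 0.04, -0.02], [0, 0, 0.03, 0], [0, 0, 0.012, 0], [0, 0, 0, 0], [0, 0, 0, 0]]]' > mv.in && python3 -m handwheel mv.in
echo '[[[0, 0, 0, 0], [0, 0, 0, 0], [0, 0, 0, 0]]]' > mv.in && python3 -m handwheel mv.in 0.02
echo '[[[0, 0, -0.01, 0], [0, 0, -0.05, 0], [0, 0, -0.05, 0]]]' > mv.in && python3 -m handwheel mv.in
```

```text
time_s: 9.65
tool_pos: [0.5845, 0.3062, 0.0332]
eef_rot: [0.984, 0.18, 0.001, -0.0]
force: [0.3, -0.4, 0.4]
grip_width: 0.0558
finger_force: 0.0
time_s: 10.02
tool_pos: [0.5842, 0.3065, 0.033]
eef_rot: [0.984, 0.18, 0.001, -0.0]
force: [-2.8, -1.2, 9.4]
grip_width: 0.0274
finger_force: 58.4
time_s: 10.4
tool_pos: [0.5835, 0.3062, 0.1435]
eef_rot: [0.984, 0.18, -0.0, -0.0]
force: [0.6, 0.8, 0.0]
grip_width: 0.0267
finger_force: 59.0
```

```bash
echo '[[[-0.0217, 0.054, 0, 0], [-0.0217, 0.054, 0, 0], [-0.0217, 0.054, 0, 0], [-0.0217, 0.054, 0, 0], [-0.0217, 0.054, 0, 0]]]' > mv.in && python3 -m handwheel mv.in
echo '[[[-0.0217, 0.054, 0, 0], [-0.0217, 0.054, 0, 0], [-0.0217, 0.054, 0, 0], [-0.0217, 0.054, 0, 0.115], [0, 0, 0, 0]]]' > mv.in && python3 -m handwheel mv.in
echo '[[[0, 0, 0, 0]]]' > mv.in && python3 -m handwheel mv.in
python3 - <<'E'
from h import *
from bench import r
s=r.get_state();print(tool(s,[.5835,-.2175,.038]),tooly(s)%np.pi)
E
```

```text
time_s: 11.02
tool_pos: [0.5779, 0.0136, 0.1426]
eef_rot: [0.984, 0.181, 0.001, 0.0]
force: [0.6, 0.3, -0.6]
grip_width: 0.0265
finger_force: 59.1
time_s: 11.65
tool_pos: [0.5732, -0.2211, 0.142]
eef_rot: [0.993, 0.121, 0.0, 0.0]
force: [-0.1, -0.1, -0.1]
grip_width: 0.027
finger_force: 59.1
time_s: 11.78
tool_pos: [0.5736, -0.2172, 0.1419]
eef_rot: [0.992, 0.124, 0.0, -0.0]
force: [0.2, 1.4, -0.1]
grip_width: 0.0267
finger_force: 59.1
[0.0095029  0.00274705 0.10394109] 1.8187808962218974
```

```bash
echo '[[[0.0095, 0.003, 0.05, 0], [0, 0, 0.035, 0], [0, 0, 0.017, 0], [0, 0, 0, 0], [0, 0, 0, 0]]]' > mv.in && python3 -m handwheel mv.in
echo '[[[0, 0, 0, 0], [0, 0, 0, 0]]]' > mv.in && python3 -m handwheel mv.in
```

```text
time_s: 12.4
tool_pos: [0.5842, -0.2178, 0.041]
eef_rot: [0.992, 0.124, 0.001, 0.0]
force: [0.6, 0.4, 1.1]
grip_width: 0.027
finger_force: 59.1
time_s: 12.65
tool_pos: [0.5838, -0.2181, 0.0402]
eef_rot: [0.992, 0.124, 0.0, 0.0]
force: [-0.3, 0.9, -0.4]
grip_width: 0.0271
finger_force: 59.1
```

```bash
echo '[[[0, 0, 0.003, 0], [0, 0, 0, 0]]]' > mv.in && python3 -m handwheel mv.in
echo '[[[0, 0, 0.001, 0], [0, 0, 0, 0]]]' > mv.in && python3 -m handwheel mv.in
```

```text
time_s: 12.9
tool_pos: [0.5838, -0.2182, 0.0371]
eef_rot: [0.992, 0.124, 0.0, 0.0]
force: [-2.3, 0.7, 7.9]
grip_width: 0.0269
finger_force: 61.6
time_s: 13.15
tool_pos: [0.5839, -0.2182, 0.0369]
eef_rot: [0.992, 0.124, 0.001, 0.0]
force: [-5.3, 3.5, 18.9]
grip_width: 0.0268
finger_force: 64.2
```

```bash
echo '[[[0, 0, -0.001, 0], [0, 0, 0, 0], [0, 0, 0, 0]]]' > mv.in && python3 -m handwheel mv.in 0.046
echo '[[[0, 0, -0.03, 0], [0, 0, -0.05, 0], [0, 0, -0.055, 0], [-0.018, -0.051, 0, 0], [-0.018, -0.051, 0, 0]]]' > mv.in && python3 -m handwheel mv.in
echo '[[[-0.018, -0.051, 0, 0], [-0.018, -0.051, 0, 0], [-0.017, -0.05, 0, 0], [0, 0, 0, -0.185], [0, 0, 0, -0.185]]]' > mv.in && python3 -m handwheel mv.in
echo '[[[0, 0, 0.01, -0.185], [0, 0, 0.015, -0.185], [0, 0, 0.015, -0.185], [0, 0, 0.015, -0.185], [0, 0, 0, 0]]]' > mv.in && python3 -m handwheel mv.in
python3 look.py w7
```

```text
time_s: 13.52
tool_pos: [0.5835, -0.218, 0.0363]
eef_rot: [0.992, 0.124, -0.0, -0.0]
force: [-0.6, -0.2, 0.5]
grip_width: 0.046
finger_force: 0.0
time_s: 14.15
tool_pos: [0.5229, -0.1272, 0.1718]
eef_rot: [0.992, 0.123, 0.0, 0.0]
force: [0.8, 0.2, -0.7]
grip_width: 0.0459
finger_force: 0.0
time_s: 14.78
tool_pos: [0.4348, 0.007, 0.1718]
eef_rot: [0.952, 0.307, 0.0, 0.0]
force: [0.5, 0.2, -0.0]
grip_width: 0.0461
finger_force: 0.0
time_s: 15.4
tool_pos: [0.4345, 0.0065, 0.1158]
eef_rot: [0.779, 0.628, -0.001, -0.001]
force: [-0.3, 0.5, 0.5]
grip_width: 0.0459
finger_force: 0.0
15.4 [0.4345 0.0065 0.1158] 2.9277522398021523 0.04586395341407809 [-0.16 -0.05  1.94  0.    1.26  0.05]
```

View pics/w7.png

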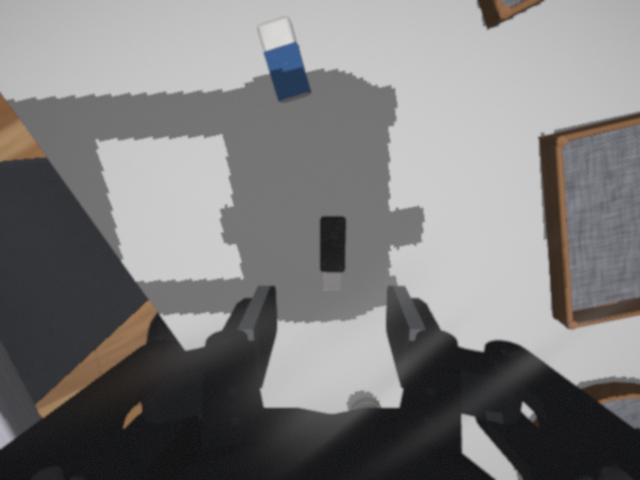

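The USB body is at (333,244), aligned with the fingers and with its plug toward the gripper. The eraser is at (285,58), and the glue stick is well clear at (363,400).

```bash
python3 clip.py w7
```

```text
(321, 217, 24, 54)
[435.3   3.5] 37.5 15.6 1.349 [-0.00277073  0.00108866  0.08661424]
[435.9   6. ] 36.2 15.1 1.349 [-0.00020016  0.00113552  0.08661438]
```

```bash
echo '[[[0, 0.001, 0.04, 0], [0, 0, 0.03, 0], [0, 0, 0.009, 0], [0, 0, 0, 0], [0, 0, 0, 0]]]' > mv.in && python3 -m handwheel mv.in 0.034
echo '[[[0, 0, 0, 0], [0, 0, 0, 0], [0, 0, 0, 0]]]' > mv.in && python3 -m handwheel mv.in 0.005
```

```text
time_s: 16.08
tool_pos: [0.4367, 0.0061, 0.0389]
eef_rot: [0.779, 0.628, 0.001, 0.001]
force: [-1.1, 0.2, -0.1]
grip_width: 0.034
finger_force: 0.0
time_s: 16.45
tool_pos: [0.4361, 0.0062, 0.0378]
eef_rot: [0.778, 0.628, 0.0, 0.0]
force: [0.6, -0.9, 0.2]
grip_width: 0.0048
finger_force: 0.0
```

```bash
echo '[[[0, 0, -0.004, 0], [0, 0, 0, 0]]]' > mv.in && python3 -m handwheel mv.in 0.034
echo '[[[0, 0, 0.010, 0], [0, 0, 0.008, 0], [0, 0, 0, 0], [0, 0, 0, 0]]]' > mv.in && python3 -m handwheel mv.in
echo '[[[0, 0, 0, 0], [0, 0, 0, 0], [0, 0, 0, 0]]]' > mv.in && python3 -m handwheel mv.in 0.005
```

```text
time_s: 16.7
tool_pos: [0.4362, 0.0062, 0.042]
eef_rot: [0.778, 0.628, 0.0, 0.0]
force: [0.3, -0.3, -0.8]
grip_width: 0.0341
finger_force: 0.0
time_s: 17.2
tool_pos: [0.436, 0.0062, 0.0235]
eef_rot: [0.778, 0.628, -0.0, -0.0]
force: [0.5, 0.1, -0.0]
grip_width: 0.0338
finger_force: 0.0
time_s: 17.58
tool_pos: [0.4362, 0.0062, 0.024]
eef_rot: [0.778, 0.628, 0.0, 0.0]
force: [-1.0, 0.6, 5.1]
grip_width: 0.015
finger_force: 58.9
```

```bash
echo '[[[0, 0, -0.04, 0], [0, 0, -0.05, 0], [0, 0.05, -0.02, 0], [0, 0.06, 0, 0], [0, 0.06, 0, 0]]]' > mv.in && python3 -m handwheel mv.in
echo '[[[0, 0.038, 0, 0], [0, 0, 0, 0]]]' > mv.in && python3 -m handwheel mv.in
python3 look.py w8
```

```text
time_s: 18.2
tool_pos: [0.6041, -0.0301, 0.1343]
eef_rot: [0.778, 0.628, 0.0, 0.001]
force: [0.1, -0.4, 0.1]
grip_width: 0.0147
finger_force: 58.9
time_s: 18.45
tool_pos: [0.6408, -0.0383, 0.1326]
eef_rot: [0.778, 0.628, -0.0, -0.0]
force: [-0.4, -0.2, -0.5]
grip_width: 0.0147
finger_force: 58.9
18.45 [ 0.6408 -0.0383  0.1326] 2.9281838694812885 0.014653347435689565 [-0.18  0.35  1.43  0.    1.36  0.03]
```

View pics/w8.png

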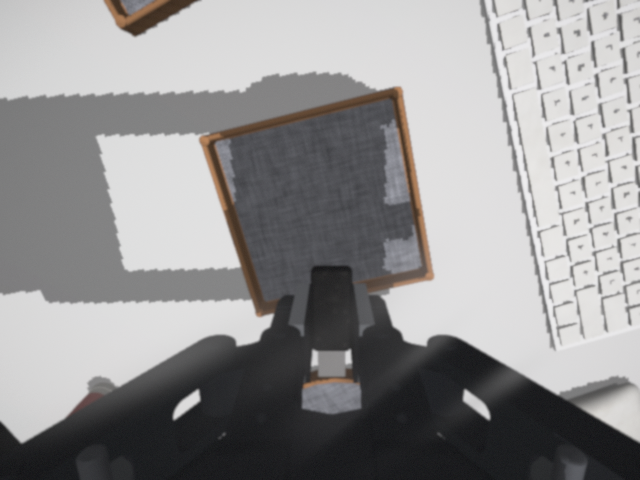

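The square tray's rim corners are at about (201,138), (402,88), (432,278) and (260,315). The USB stick is held straight between the pads.

Run:
```python
from h import *
from bench import r
c=np.load("w8.npz",allow_pickle=True)['c'].item();s=r.get_state()
a=ray(c,[[201,138],[402,88],[432,278],[260,315]],.018)[:,:2];print(a.round(4),rect(c,np.array([[201,138],[402,88],[432,278],[260,315]]),.018))
m=a.mean(0);print(tool(s,[m[0],m[1]-.022,.029]))
```

```text
[[ 0.5769  0.0433]
 [ 0.7028  0.0455]
 [ 0.7036 -0.0793]
 [ 0.5804 -0.0816]] (array([640.9, -18. ], dtype=float32), np.float32(125.9), np.float32(124.9), 0.017)
[-0.00174833  0.00191373  0.1037983 ]
```

```bash
echo '[[[-0.001, 0.001, 0.05, 0], [0, 0, 0.035, 0], [0, 0, 0.015, 0], [0, 0, 0, 0], [0, 0, 0, 0]]]' > mv.in && python3 -m handwheel mv.in
echo '[[[0, 0, 0, 0]]]' > mv.in && python3 -m handwheel mv.in
```

```text
time_s: 19.12
tool_pos: [0.6407, -0.039, 0.0354]
eef_rot: [0.778, 0.628, 0.001, 0.001]
force: [0.2, 0.1, 0.1]
grip_width: 0.0148
finger_force: 58.9
time_s: 19.25
tool_pos: [0.6406, -0.039, 0.035]
eef_rot: [0.778, 0.628, 0.001, 0.001]
force: [0.2, 0.1, -0.1]
grip_width: 0.0143
finger_force: 58.9
```

```bash
echo '[[[0, 0, 0.005, 0], [0, 0, 0, 0], [0, 0, 0, 0]]]' > mv.in && python3 -m handwheel mv.in
echo '[[[0, 0, 0.001, 0], [0, 0, 0, 0]]]' > mv.in && python3 -m handwheel mv.in
```

```text
time_s: 19.62
tool_pos: [0.64, -0.0389, 0.0286]
eef_rot: [0.778, 0.628, -0.0, -0.0]
force: [0.1, -0.0, 0.4]
grip_width: 0.0147
finger_force: 58.9
time_s: 19.88
tool_pos: [0.6402, -0.039, 0.0281]
eef_rot: [0.778, 0.628, 0.0, 0.0]
force: [-2.8, 0.8, 6.1]
grip_width: 0.0148
finger_force: 59.6
```

```bash
echo '[[[0, 0, 0, 0], [0, 0, 0, 0], [0, 0, -0.03, 0], [0, 0, -0.05, 0], [0, 0, -0.025, 0]]]' > mv.in && python3 -m handwheel mv.in 0.034
echo '[[[0.0224, -0.0472, 0, 0], [0.0224, -0.0472, 0, 0], [0.0224, -0.0472, 0, 0], [0.0224, -0.0472, 0, 0], [0.0224, -0.0472, 0, 0]]]' > mv.in && python3 -m handwheel mv.in
echo '[[[0, 0, 0, -0.139], [0, 0, 0, -0.139], [0, 0, 0, 0]]]' > mv.in && python3 -m handwheel mv.in 0.044
python3 look.py w9
cat > er.py <<'E'
from h import *
from bench import r
q=np.load("w9.npz",allow_pickle=True);p=q['p'];c=q['c'].item();S=cv2.cvtColor(p,cv2.COLOR_RGB2HSV)[...,1]
w=np.zeros(S.shape,np.uint8);w[120:330,240:420]=1
k=max(cv2.findContours(((S>90)*w).astype(np.uint8),0,1)[0],key=cv2.contourArea);print(cv2.boundingRect(k))
x=rect(c,k,.012);print(*x,tool(r.get_state(),[*(x[0]/1000+np.array([np.cos(x[3]),np.sin(x[3])])*.009),.024]))
E
python3 er.py
```

```text
time_s: 20.5
tool_pos: [0.6407, -0.039, 0.1353]
eef_rot: [0.778, 0.628, 0.001, 0.001]
force: [-0.1, -0.6, -0.5]
grip_width: 0.0342
finger_force: 0.0
time_s: 21.12
tool_pos: [0.4316, 0.1212, 0.1326]
eef_rot: [0.778, 0.628, 0.0, 0.0]
force: [0.7, 0.2, 0.0]
grip_width: 0.034
finger_force: 0.0
time_s: 21.5
tool_pos: [0.433, 0.1205, 0.1327]
eef_rot: [0.684, 0.73, 0.0, 0.0]
force: [0.8, 0.6, 0.8]
grip_width: 0.044
finger_force: 0.0
21.5 [0.433  0.1205 0.1327] 0.06452250691435177 0.04402421520446794 [ 0.1  -0.04  1.89  0.    1.29  0.04]
(315, 231, 27, 36)
[432.2 112.6] 25.5 17.8 1.643 [ 0.00124468 -0.00142677  0.10862922]
```

View pics/w9.png

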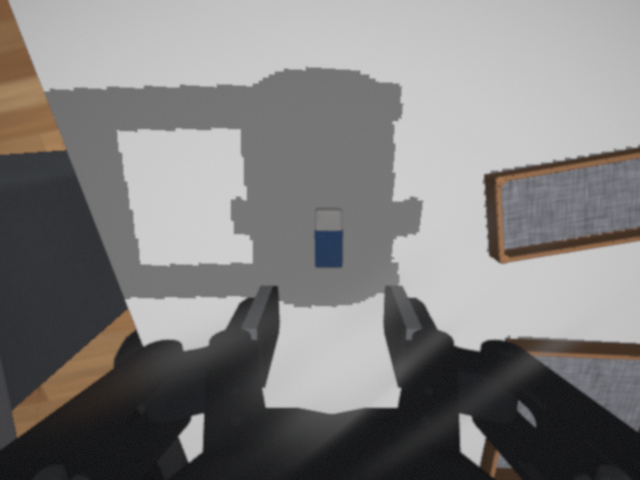

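The eraser is at (329,238), lined up with and centred between the pads.

```bash
echo '[[[0.001, -0.001, 0.05, 0], [0, 0, 0.04, 0], [0, 0, 0.017, 0], [0, 0, 0, 0], [0, 0, 0, 0]]]' > mv.in && python3 -m handwheel mv.in
echo '[[[0, 0, 0, 0], [0, 0, 0, 0], [0, 0, 0, 0]]]' > mv.in && python3 -m handwheel mv.in 0.008
echo '[[[0, 0, -0.01, 0], [0, 0, -0.05, 0], [0, 0, -0.05, 0], [0, 0, 0, 0]]]' > mv.in && python3 -m handwheel mv.in
```

```text
time_s: 22.18
tool_pos: [0.4325, 0.1213, 0.0264]
eef_rot: [0.684, 0.729, 0.0, 0.0]
force: [-0.4, 0.2, -0.2]
grip_width: 0.0439
finger_force: 0.0
time_s: 22.55
tool_pos: [0.4325, 0.1214, 0.0267]
eef_rot: [0.684, 0.73, 0.001, 0.0]
force: [-3.6, -1.1, 10.6]
grip_width: 0.0168
finger_force: 58.6
time_s: 23.05
tool_pos: [0.4336, 0.1215, 0.1399]
eef_rot: [0.684, 0.73, 0.003, 0.002]
force: [0.2, 0.9, -0.6]
grip_width: 0.0167
finger_force: 59.0
```

```bash
echo '[[[-0.0305, 0.05, 0, 0], [-0.0305, 0.05, 0, 0], [-0.0305, 0.05, 0, 0], [-0.0305, 0.05, 0, 0], [0, 0, 0, 0]]]' > mv.in && python3 -m handwheel mv.in
echo '[[[0, 0, 0, 0]]]' > mv.in && python3 -m handwheel mv.in
python3 - <<'E'
from h import *
from bench import r
s=r.get_state();print(tool(s,[.641,.013,.031]))
E
```

```text
time_s: 23.68
tool_pos: [0.6413, 0.0105, 0.1338]
eef_rot: [0.685, 0.729, -0.001, -0.001]
force: [-0.7, 0.4, -0.7]
grip_width: 0.0169
finger_force: 59.1
time_s: 23.8
tool_pos: [0.6389, 0.0127, 0.1349]
eef_rot: [0.684, 0.73, -0.0, -0.001]
force: [0.4, 0.5, -0.1]
grip_width: 0.0169
finger_force: 59.1
[8.17440901e-05 2.31641781e-03 1.03933122e-01]
```

```bash
echo '[[[0, 0.002, 0.05, 0], [0, 0, 0.035, 0], [0, 0, 0.014, 0], [0, 0, 0, 0], [0, 0, 0, 0]]]' > mv.in && python3 -m handwheel mv.in
echo '[[[0, 0, 0.003, 0], [0, 0, 0, 0], [0, 0, 0, 0]]]' > mv.in && python3 -m handwheel mv.in
echo '[[[0, 0, 0.001, 0], [0, 0, 0, 0]]]' > mv.in && python3 -m handwheel mv.in
```

```text
time_s: 24.42
tool_pos: [0.6422, 0.0129, 0.0385]
eef_rot: [0.684, 0.73, 0.001, 0.001]
force: [-0.5, 0.1, 0.2]
grip_width: 0.0165
finger_force: 59.1
time_s: 24.8
tool_pos: [0.6415, 0.0127, 0.0338]
eef_rot: [0.684, 0.73, 0.0, 0.0]
force: [-0.3, -0.4, -0.3]
grip_width: 0.0169
finger_force: 59.1
time_s: 25.05
tool_pos: [0.6415, 0.0127, 0.0325]
eef_rot: [0.684, 0.73, -0.0, -0.0]
force: [-0.3, 0.1, -0.3]
grip_width: 0.0168
finger_force: 59.1
```

```bash
echo '[[[0, 0, 0.0015, 0], [0, 0, 0, 0]]]' > mv.in && python3 -m handwheel mv.in
echo '[[[0, 0, 0, 0], [0, 0, 0, 0], [0, 0, -0.03, 0], [0, 0, -0.055, 0], [0, 0, -0.055, 0]]]' > mv.in && python3 -m handwheel mv.in 0.034
echo '[[[0.0485, -0.0225, 0, 0], [0.0485, -0.0225, 0, 0], [0.0485, -0.0225, 0, 0], [0.0485, -0.0225, 0, 0], [0.0485, -0.0225, 0, 0]]]' > mv.in && python3 -m handwheel mv.in
echo '[[[0.0485, -0.0225, 0, 0], [0.0485, -0.0225, 0, 0], [0.0485, -0.0225, 0, 0], [0, 0, 0, 0], [0, 0, 0, 0]]]' > mv.in && python3 -m handwheel mv.in 0.046
python3 look.py w10
```

```text
time_s: 25.3
tool_pos: [0.6414, 0.0127, 0.0309]
eef_rot: [0.684, 0.73, -0.0, -0.0]
force: [-0.3, 0.5, -0.0]
grip_width: 0.0166
finger_force: 59.1
time_s: 25.92
tool_pos: [0.6412, 0.0127, 0.1726]
eef_rot: [0.684, 0.73, -0.0, -0.0]
force: [0.5, -0.3, -0.5]
grip_width: 0.0341
finger_force: 0.0
time_s: 26.55
tool_pos: [0.5125, 0.2488, 0.1714]
eef_rot: [0.684, 0.73, 0.0, 0.0]
force: [0.0, 0.3, -0.4]
grip_width: 0.0341
finger_force: 0.0
time_s: 27.18
tool_pos: [0.4367, 0.3881, 0.1711]
eef_rot: [0.684, 0.73, -0.0, 0.0]
force: [0.5, -0.2, -0.2]
grip_width: 0.0456
finger_force: 0.0
27.175 [0.4367 0.3881 0.1711] 0.06563956943793842 0.045591112326448927 [ 0.59  0.21  1.54 -0.    1.4   0.53]
```

View pics/w10.png

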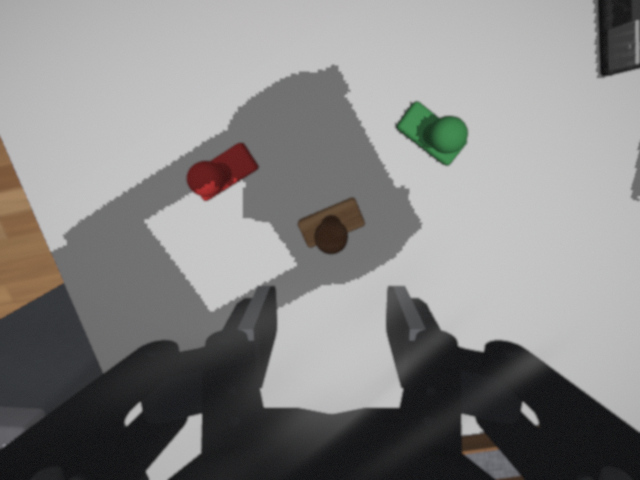

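The knob is at (331,235). The base's top corners are at about (298,224), (354,198), (365,218) and (307,247). The red and green decoys are clear of the fingers' way down.

Run:
```python
from h import *
from bench import r
c=np.load("w10.npz",allow_pickle=True)['c'].item();s=r.get_state()
k=ray(c,[331,235],.047)[0];print(k,tool(s,[k[0],k[1],.049]))
print(rect(c,np.array([[298,224],[354,198],[365,218],[307,247]]),.014))
```

```text
[0.43722314 0.38921527 0.047     ] [0.00155098 0.00029807 0.12218803]
(array([436.3, 390.4], dtype=float32), np.float32(51.1), np.float32(19.7), 0.545)
```

```bash
echo '[[[0.001, 0, 0.055, 0], [0, 0, 0.05, 0], [0, 0, 0.019, 0], [0, 0, 0, 0], [0, 0, 0, 0]]]' > mv.in && python3 -m handwheel mv.in
echo '[[[0, 0, 0, 0], [0, 0, 0, 0], [0, 0, 0, 0]]]' > mv.in && python3 -m handwheel mv.in 0.01
echo '[[[0, 0, -0.01, 0], [0, 0, -0.04, 0], [0, 0, -0.05, 0], [0, 0, 0, 0]]]' > mv.in && python3 -m handwheel mv.in
python3 look.py w11
```

```text
time_s: 27.85
tool_pos: [0.4377, 0.3896, 0.0492]
eef_rot: [0.684, 0.73, 0.001, 0.0]
force: [0.3, -0.2, -0.0]
grip_width: 0.0462
finger_force: 0.0
time_s: 28.22
tool_pos: [0.4371, 0.3897, 0.0487]
eef_rot: [0.684, 0.73, 0.001, 0.0]
force: [-2.3, -1.2, 9.3]
grip_width: 0.0209
finger_force: 58.2
time_s: 28.72
tool_pos: [0.4379, 0.3902, 0.1521]
eef_rot: [0.684, 0.73, 0.004, 0.001]
force: [-0.1, 0.4, -0.0]
grip_width: 0.0208
finger_force: 58.7
28.725 [0.4379 0.3902 0.1521] 0.06511302943106521 0.0208085508531191 [0.6  0.22 1.56 0.   1.35 0.53]
```

View pics/w11.png

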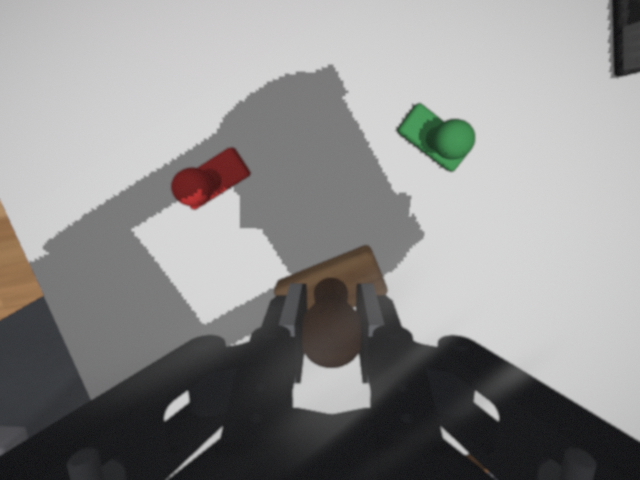

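The stamp hangs upright by its knob, and the base's far edge runs from (275,289) to (372,246). I move over the narrow tray.

```bash
python3 - <<'E'
from h import *
c=np.load("w11.npz",allow_pickle=True)['c'].item();a=ray(c,[[275,289],[372,246]],.115);e=a[1]-a[0];print(np.arctan2(e[1],e[0]),np.hypot(*e[:2]))
E
echo '[[[-0.0486, 0.0313, 0, 0], [-0.0486, 0.0313, 0, 0], [-0.0486, 0.0313, 0, 0], [-0.0486, 0.0313, 0, 0], [-0.0486, 0.0313, 0, 0]]]' > mv.in && python3 -m handwheel mv.in
echo '[[[0, 0, 0, 0.135], [0, 0, 0, 0.135], [0, 0, 0, 0], [0, 0, 0, 0]]]' > mv.in && python3 -m handwheel mv.in
python3 look.py w12
```

```text
0.50361810009199 0.04912228621859737
time_s: 29.4
tool_pos: [0.609, 0.1552, 0.1463]
eef_rot: [0.684, 0.73, -0.0, -0.0]
force: [0.2, 0.9, -0.5]
grip_width: 0.0209
finger_force: 58.7
time_s: 29.9
tool_pos: [0.6083, 0.157, 0.1467]
eef_rot: [0.775, 0.632, -0.0, -0.0]
force: [0.2, -0.2, -0.3]
grip_width: 0.0208
finger_force: 58.8
29.9 [0.6083 0.157  0.1467] 2.939953546791918 0.02079538869299042 [0.13 0.31 1.45 0.   1.37 0.33]
```

View pics/w12.png

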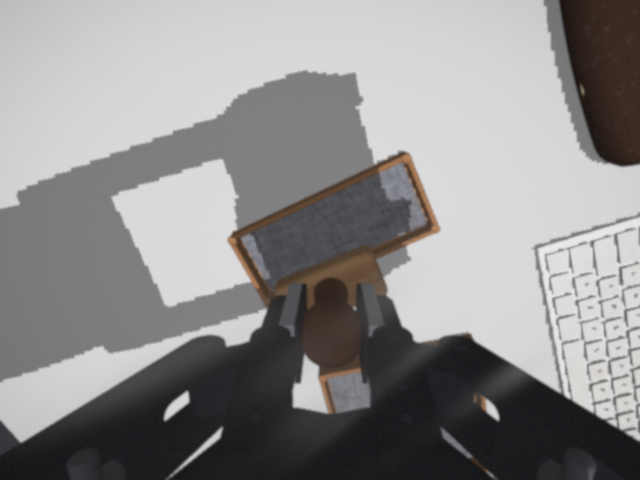

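The tray's rim corners are at (229,239), (407,153) and (438,229), and the stamp base lies parallel to the tray.

Run:
```python
from h import *
from bench import r
c=np.load("w12.npz",allow_pickle=True)['c'].item();s=r.get_state()
a=ray(c,[[229,239],[407,153],[438,229]],.018)[:,:2];m=(a[0]+a[2])/2;e=a[1]-a[0];f=a[2]-a[1]
print(m,np.hypot(*e),np.hypot(*f),np.arctan2(e[1],e[0]),tool(s,[*m,.053]))
```

```text
[0.6104011  0.15726202] 0.1360989376373074 0.05764471346474185 0.25026043348806876 [0.0006309  0.00199127 0.09387713]
```

```bash
echo '[[[0, 0.002, 0.05, 0], [0, 0, 0.03, 0], [0, 0, 0.01, 0], [0, 0, 0, 0], [0, 0, 0, 0]]]' > mv.in && python3 -m handwheel mv.in
echo '[[[0, 0, 0.002, 0], [0, 0, 0, 0], [0, 0, 0, 0]]]' > mv.in && python3 -m handwheel mv.in
```

```text
time_s: 30.58
tool_pos: [0.6112, 0.1566, 0.0587]
eef_rot: [0.776, 0.631, 0.001, 0.0]
force: [0.4, -0.1, 0.0]
grip_width: 0.0207
finger_force: 58.8
time_s: 30.95
tool_pos: [0.6106, 0.1565, 0.0554]
eef_rot: [0.776, 0.631, 0.0, 0.0]
force: [0.1, -0.9, 0.4]
grip_width: 0.0206
finger_force: 58.8
```

```bash
echo '[[[0, 0, 0.0015, 0], [0, 0, 0, 0], [0, 0, 0, 0]]]' > mv.in && python3 -m handwheel mv.in
echo '[[[0, 0, 0.001, 0], [0, 0, 0, 0], [0, 0, 0, 0]]]' > mv.in && python3 -m handwheel mv.in
```

```text
time_s: 31.32
tool_pos: [0.6105, 0.1565, 0.0536]
eef_rot: [0.776, 0.631, -0.0, -0.0]
force: [-1.2, -0.1, 0.3]
grip_width: 0.0207
finger_force: 58.8
time_s: 31.7
tool_pos: [0.6106, 0.1565, 0.0528]
eef_rot: [0.776, 0.631, 0.0, -0.0]
force: [-2.6, -0.2, 4.2]
grip_width: 0.021
finger_force: 59.2
```

```bash
echo '[[[0, 0, 0, 0], [0, 0, 0, 0], [0, 0, -0.05, 0], [0, 0, -0.06, 0], [0, 0, -0.06, 0]]]' > mv.in && python3 -m handwheel mv.in 0.046
echo '[[[-0.045, -0.013, -0.03, 0], [-0.045, -0.013, -0.03, 0], [-0.045, -0.013, -0.03, 0], [-0.045, -0.013, -0.03, 0], [-0.045, -0.013, -0.03, 0]]]' > mv.in && python3 -m handwheel mv.in
echo '[[[0, 0, 0, 0]]]' > mv.in && python3 -m handwheel mv.in
python3 look.py w13
```

```text
time_s: 32.33
tool_pos: [0.6102, 0.1564, 0.2244]
eef_rot: [0.776, 0.631, -0.0, -0.0]
force: [0.7, 0.9, -0.5]
grip_width: 0.0461
finger_force: 0.0
time_s: 32.95
tool_pos: [0.5001, -0.0517, 0.3736]
eef_rot: [0.776, 0.631, 0.0, 0.0]
force: [0.6, -0.2, -0.1]
grip_width: 0.0458
finger_force: 0.0
time_s: 33.08
tool_pos: [0.5004, -0.0528, 0.3751]
eef_rot: [0.777, 0.63, 0.001, 0.002]
force: [-0.4, -0.3, -0.0]
grip_width: 0.046
finger_force: 0.0
33.075 [ 0.5004 -0.0528  0.3751] 2.933394109017272 0.045995144346176985 [-0.26 -0.01  1.37 -0.    1.78 -0.05]
```

View pics/w13.png

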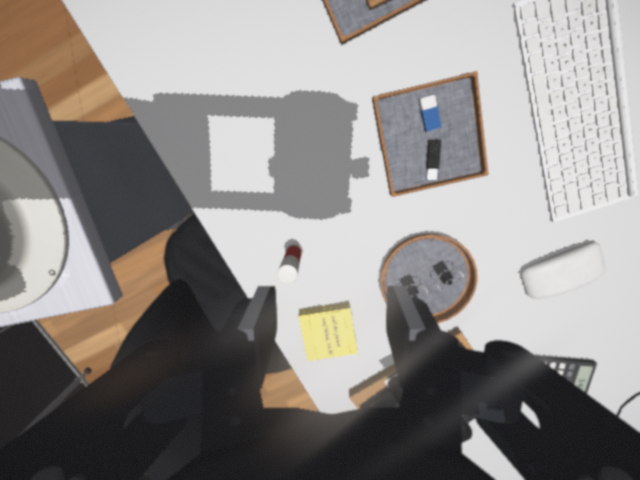

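Eraser and USB lie flat and apart in the square tray at (430,112) and (433,158). Clip B stands in the dish at (443,271), and clip A at (410,283) is partly behind a finger. The glue stick and notes have not moved. That was one picture more than the 14 allowed, so the remaining checks are by numbers only.

```bash
echo '[[[0.05, -0.02, 0, 0], [0.05, -0.02, 0, 0], [0.05, -0.02, 0, 0], [0.05, -0.02, 0, 0], [0, 0, 0, 0]]]' > mv.in && python3 -m handwheel mv.in
python3 - <<'E'
from bench import eyes
from h import *
for n,dz in(("top",None),("scene",None)):
    c=eyes.get_calibration(n);p,d=eyes.camera(n);hsv=cv2.cvtColor(p,cv2.COLOR_RGB2HSV);V=hsv[...,2];S=hsv[...,1]
    X=pts(c,d);G=ray(c,np.stack(np.meshgrid(np.arange(640),np.arange(480)),-1).reshape(-1,2),.02).reshape(480,640,3)
    for t,(x,y),rad in(("dish",(.6095,-.212),.06),("sq",(.641,-.018),.056),("nar",(.610,.157),.03),("glue",(.42,-.115),.05)):
        w=np.hypot(G[...,0]-x,G[...,1]-y)<rad
        print(n,t,"medV",np.median(V[w]),"maxz",np.percentile(X[...,2][w],99.5).round(4))
        if t in("dish","sq"):
            m=(w&(V<np.median(V[w])*.5)).astype(np.uint8)
            for k in cv2.findContours(m,0,1)[0]:
                if cv2.contourArea(k)>15:print("  ",cv2.boundingRect(k),*rect(c,k,.012))
        if t=="nar":
            m=(w&(S>70)).astype(np.uint8);k=max(cv2.findContours(m,0,1)[0],key=cv2.contourArea);print("  ",*rect(c,k,.018))
E
```

```text
time_s: 33.75
tool_pos: [0.4625, 0.1653, 0.3716]
eef_rot: [0.774, 0.633, -0.0, -0.001]
force: [-0.0, -0.2, -0.6]
grip_width: 0.0455
finger_force: 0.0
top dish medV 99.0 maxz 0.0435
   (448, 188, 15, 10) [ 580.3 -220.3] 34.3 17.1 1.888
   (441, 167, 14, 11) [ 630.3 -208.9] 33.7 15.0 1.95
top sq medV 100.0 maxz 1.2442
   (369, 171, 16, 9) [637.6 -41.5] 35.9 16.6 1.361
top nar medV 69.0 maxz 0.9362Traceback (most recent call last):
  File "<stdin>", line 14, in <module>
ValueError: max() iterable argument is empty
```

Run:
```python
from bench import eyes
from h import *
for n in("wrist","scene"):
    c=eyes.get_calibration(n);p,d=eyes.camera(n);S=cv2.cvtColor(p,cv2.COLOR_RGB2HSV)[...,1];X=pts(c,d)
    near=(np.hypot(X[...,0]-.61,X[...,1]-.157)<.04)
    k=near&(X[...,2]>.05)&(X[...,2]<.08);b=near&(X[...,2]>.0155)&(X[...,2]<.022)&(np.hypot(X[...,0]-.61,X[...,1]-.157)<.027)
    print(n,"knob",k.sum(),X[k].mean(0).round(3) if k.any() else "",X[k][:,2].max() if k.any() else "","base",b.sum(),X[b].mean(0).round(4) if b.any() else "",np.polyfit(*X[b][:,[0,2]].T,1) if b.sum()>20 else "",np.polyfit(*X[b][:,[1,2]].T,1) if b.sum()>20 else "")
```

```text
wrist knob 342 [0.609 0.157 0.06 ] 0.06483559866631539 base 451 [0.6059 0.1573 0.0175] [0.00748355 0.01299374] [0.00224947 0.01717384]
scene knob 88 [0.605 0.157 0.059] 0.06612014959444834 base 129 [0.6056 0.1569 0.0184] [0.01255775 0.01076799] [0.00669804 0.01732169]
```

The stamp stands level: its knob top is at 64 mm and its base top at 18 mm, at the middle of the tray.

```bash
python3 -c "
from bench import job
print(job.sign_off())"
```

```text
the job is handed in; nothing more can be done
None
```

I handed the job in at about 34 s: by my checks both clips are in the round dish, the eraser and memory stick in the square tray, and the stamp in the narrow tray, all upright, and the glue stick and note block look unmoved; no verdict came back, and I viewed 15 pictures, one over the limit of 14.

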